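# Uncap the bottle and hold the guard open

## Task

A colleague is about to put a drop of retaining compound on the bearing in the run-in box. Lift the yellow cap off the red bottle and set it, open end down, into the round recess of the blue cap holder; then raise the box's self-closing guard by its handle with the fingers and keep it open at 45 degrees. Finish while holding the guard there, still; leave the other things on the bench undisturbed.

Things in the scene. Friction and masses are not known exactly. Their poses are not given: they have to be found in the camera images.
- cap: loose yellow ribbed over-cap, a round cup with its open end down, 28 mm across, 48 mm high, 25 g; it simply sits over the bottle's nozzle (no thread, about 2 mm play; lift it at least 25 mm straight up to clear the nozzle). Origin: centre of its lower, open rim; z up. At the start its rim stands on the collar of the bottle. The upper 25 mm is the place to grip, so that the fingers also clear the holder
- bottle_stand: fixed square wooden block 76x76x34 mm holding a fixed red squeeze bottle 30 mm across upright; origin: centre of the underside on the bench, z up. The bottle cannot be moved
- bottle_neck (a point): centre of the top of the black collar round the bottle's neck, 94 mm above the bench; the nozzle (16 mm across) rises 14 mm above it
- cap_holder: fixed square blue block 76x76x20 mm with a round recess 34 mm across and 12 mm deep in the middle of its top (recess floor 8 mm above the bench); origin: centre of the underside on the bench, z up. A seated cap stands on the recess floor, 40 mm of it above the block
- run_in_box: fixed grey open-topped bearing run-in box, 180 mm (its x) x 200 mm (its y), 88 mm high, on the bench, with a bearing on a pedestal inside. Origin: centre of the underside; its front, with the control strip and the guard's handle, faces its -x; z up
- guard (a joint): opening angle of the guard in rad, 0 shut flat, 0.785 = 45 degrees, stop at 1.4. The guard is a yellow frame with a clear panel, 188 mm x 204 mm x 8 mm, about 0.4 kg, hinged along y at the back (+x) edge of the box; weight and a spring close it from every angle: it takes 2 to 5 N upward at the handle
- guard_handle (a point): middle of the guard's black round handle bar, 12 mm thick, running along the box's y, with 100 mm clear between its two steel arms. The bar is 233 mm from the hinge line toward the front and 20 mm above the guard's mid-plane (shut: 112 mm above the bench), 45 mm ahead of the guard's front edge and 49 mm ahead of the box's front wall, so there is about 39 mm for a finger behind it and free space ahead and below. The point swings with the guard about the hinge
- guard_hinge (a point): middle of the guard's hinge axis, which runs along the box's y, 92 mm above the bench, 94 mm behind the box's centre
- terminal_strip: bystander, to be left alone: cream four-way terminal strip, 20x40x18 mm; origin: centre of its underside
- bearing: bystander, to be left alone: loose steel ball bearing lying flat, 35 mm across, 11 mm high; origin: centre of its underside
- capacitor: bystander, to be left alone: white upright motor capacitor with a blue band, 36 mm across, 74 mm high; origin: centre of its underside
- green_tape: bystander, to be left alone: green tape roll lying flat, 100 mm across, 27 mm high; origin: centre of its underside
- spanner: bystander, to be left alone: small steel spanner lying flat, 25x175x6 mm, long along its y; origin: centre of its underside
- marker_pen: bystander, to be left alone: white felt marker with a black cap, lying, 18x138x20 mm, long along its y; origin: centre of its underside
Things that resemble listed ones, but are neither listed nor needed, are in the scene too. There is more than one size of the cap_holder; the job needs the middle-sized. There is more than one size of the bottle_stand; the one meant has the size given above.

How it is judged:
By the outcome, as a careful person would: the job done as asked, in the order asked, and still so for the second after the job is handed in, while the arm keeps its last pose, push and grip.
It also fails if it takes over 64 s, if anything falls off the work surface, if the arm or the gripper's body presses on something with over 40 N, if the wrist force passes 120 N, or if a joint passes its speed limit or range.

## Robot

A 6-joint arm with a two-finger parallel gripper is mounted at the origin on the work surface; the furniture and walls round the work are solid. World frame = base frame: x ahead of the robot, y to its left, z up, the work surface at z = 0. Lengths are in mm, angles in rad, forces in N, time in s.
With the tool pointing down it reaches from about 350 to 975 mm from the base axis. Payload 7.1 kg.
Tool frame: the origin (TCP) lies midway between the tips of the shut fingers; the grasp point (between the pads) lies ctrl.grip_point_offset behind it (ctrl.grip_point_offset is the distance from the TCP to the grasp point, in mm); z points along the fingers, y is the line along which they close (so a half turn about z gives the same grasp; the last joint's range is limited). The gripper opens to 88 mm and grips with 3 to 60 N. Pads are 20 mm wide; open, the fingers measure 115 mm over their backs; the gripper's body (75 mm by 178 mm) begins 61 mm behind the grasp point.
Start: joints at [-1.146, 0.423, 1.63, -0, 1.089, -0.019], TCP at [268.373, -564.429, 193.575] pointing down, gripper open.
Joint ranges: [-3, 3], [-0.9, 2.11], [0.09, 2.58], [-1.31, 4.45], [0.11, 2.69], [-2.54, 2.54]. Speed limits (rad/s): [2.39, 2.39, 3.01, 3.14, 3.14, 3.14].

## Interface

Orientations are given as a rotation vector (axis times angle).
In Python, from workcell import ctrl, get_image, close_job, finder gives the robot as it stands.
- The arm moves only by the tool servo_tool, never from a script. Its argument "deltas" is a list of rows, each a list of 2 entries, a list of its own where there are three numbers: the shift along the tool's x, y, z in mm, then the turn, a rotation vector about the tool's x, y, z in rad. A call has 1 to 5 rows; each row is the pose to reach, as a shift and turn from the pose commanded when the call began, along the tool's axes at that moment; what a row does not reach only later rows make up. A row lasts 1/12 s, in which the tool goes at most 41.7 mm and 7.16 degrees, less where a joint would pass 70% of its speed; a pose out of reach is approached as far as the arm can. A call with a gripper value outside its range is refused whole. "grip" is the closure, from -1 (fully open) to 1 (shut), so that 0 is half open, set as the call begins (left out, the last holds). The fingers move at their own pace and stop on an object; the grip force is fixed at half the most. Time passes only in rows, so rows that repeat a pose let the fingers close. It gives the time, the measured TCP pose, the force, the opening and the grip force at its end, in the units of the state.
- ctrl.get_obs(): the state, without advancing time (a new reading comes with each control period).
- get_image(name): name is "side" or "top"; returns a dict with "frame" (384x512x3 uint8, blue, green, red), "depth" (384x512 float32, mm along the optical axis (not along the pixel's ray), 0 where there is no reading), "K" (3x3 intrinsics, pixels), "dist" ([k1, k2, p1, p2, k3] as OpenCV has them; the pictures are not rectified), "pose" (4x4, takes a point from camera to world coordinates). Camera axes: x right, y down, z forward; pixel columns grow to the right and rows downward; lengths in mm; the calibration is good to about 2 mm. A picture is of the moment at which its call begins.
- close_job(): hands the job in; it is judged then, once.
Trained networks look in a picture, given as the dict that the camera call returned (one of the last four; its "shot" number tells which), for a name from the list of things; names that differ only in an ending like _2 or _b are one class to them, and where a whole thing is asked for, a point or a joint stands for the part that bears it (a point fixed in the world has none). Each returns a list of dicts, best first, with "score" (0 to 1); they miss things now and then, are a little off and sometimes report something else, mostly with a low value. They report only what shows in the picture. A call takes as long as a camera call. They do not tell look-alikes from the thing itself.
- finder.search_frame(query, picture): "rect" ([centre column, centre row, width, height] as shares, 0 to 1, of the picture: columns of its width, rows of its height, round what is visible of it).
- finder.silhouettes(query, picture): "mask" (384x512 bool, what is visible of it) and "rect" ([centre column, centre row, width, height] as shares, 0 to 1, of the picture: columns of its width, rows of its height, round what is visible of it).
The state is a dict: "t": time; "qpos": joint angles; "qvel": joint speeds; "joint_torque": joint torques, N m; "ee_pos": TCP position; "orientation": TCP orientation; "ft_force": force on the tool from outside, world axes, zero at the start; "moment": the same for the moment, N m; "width": finger opening in mm; "grasp_force": force on a finger pad.
Only numpy, scipy, OpenCV 4.12 (cv2) and the standard library are available. Lean on these libraries where they do the work, as an engineer would, in place of code of your own. Each camera call takes 0.05 s, during which the arm holds its last target. There are 200 camera calls.

## Working session

There is one attempt and no reset: what is moved stays moved. The work goes in short steps, Python scripts to look and compute and a tool call to move; the robot and the scene stay as the last step left them, time stands still between calls to the robot, and variables do not carry over. Pictures are saved under pics/ and viewed, at most 10 in all, crops included, and the job is handed in when it is done.

Besides the shell and the picture viewer there is one more tool, called after "Emit:" as name([rows], argument=value, ...), one row to a line, values as JSON. servo_tool: Moves the arm, as the interface text tells. Its arguments: {"type":"object","properties":{"deltas":{"type":"array","items":{"type":"array"}},"grip":{"type":"number"}},"required":["deltas"]}

```bash
mkdir -p pics; cat > h.py <<'E'
import numpy as np, cv2
from workcell import ctrl,get_image,close_job,finder
def cloud(p):
    d=p["depth"];h,w=d.shape
    u,v=np.meshgrid(np.arange(w),np.arange(h))
    n=cv2.undistortPoints(np.stack([u.ravel(),v.ravel()],1).astype(np.float64)[:,None],p["K"],p["dist"])[:,0]
    z=d.ravel();P=np.c_[n[:,0]*z,n[:,1]*z,z]@p["pose"][:3,:3].T+p["pose"][:3,3]
    P[z==0]=np.nan
    return P.reshape(h,w,3)
E
python3 - <<'E'
from h import *
ims=[]
for n in("top","side"):
    p=get_image(n);np.savez("/tmp/"+n,**{k:p[k] for k in("frame","depth","K","dist","pose")});cv2.imwrite(f"pics/{n}0.png",cv2.resize(p["frame"],(800,600)))
    C=cloud(p)
    for q in("cap","cap_holder","bottle_stand","run_in_box","guard_handle","guard"):
        for r in finder.silhouettes(q,p)[:4]:
            if r["score"]<.2: continue
            m=r["mask"];X=C[m];X=X[~np.isnan(X[:,0])]
            c=r["rect"]; 
            print(n,q,round(r["score"],2),np.round([c[0]*512,c[1]*384,c[2]*512,c[3]*384]),"med",np.round(np.median(X,0)) if len(X) else 0,"p2",np.round(np.percentile(X,2,0)),"p98",np.round(np.percentile(X,98,0)))
o=ctrl.get_obs();print(o,ctrl.grip_point_offset)
E
```

```text
top cap 0.48 [155. 216.  12.   5.] med [447. 346. 140.] p2 [435. 336. 106.] p98 [460. 359. 147.]
top cap_holder 0.92 [335. 217.  30.  35.] med [ 454. -191.   19.] p2 [ 413. -230.    1.] p98 [ 496. -149.   27.]
top cap_holder 0.91 [193. 283.  46.  50.] med [247. 243.  27.] p2 [184. 180.   4.] p98 [309. 302.  36.]
top cap_holder 0.81 [318. 258.  21.  23.] med [ 326. -145.   14.] p2 [ 298. -170.    1.] p98 [ 354. -116.   21.]
top bottle_stand 0.82 [153. 254.  19.  23.] med [330. 371.  22.] p2 [301. 345.   0.] p98 [361. 403.  67.]
top bottle_stand 0.78 [161. 218.  31.  35.] med [440. 337.  34.] p2 [408. 305.  10.] p98 [488. 390.  76.]
top bottle_stand 0.62 [378. 209.  14.  14.] med [ 469. -329.   59.] p2 [ 454. -349.   11.] p98 [ 488. -317.   67.]
top run_in_box 0.88 [254. 159.  80.  85.] med [631.  59.  94.] p2 [507. -43.   7.] p98 [740. 163. 115.]
top guard_handle 0.62 [253. 157.  72.  84.] med [635.  59.  94.] p2 [506. -39.  86.] p98 [735. 164. 116.]
top guard 0.61 [254. 161.  78.  86.] med [635.  60.  94.] p2 [506. -39.  86.] p98 [735. 163. 116.]
side cap 0.83 [225. 262.  15.  24.] m
[... 1020 characters left out ...]
 114.]
{'t': 0.7, 'qpos': array([-1.14601736e+00,  4.23052305e-01,  1.62988805e+00,  8.08701810e-06,
        1.08858253e+00, -1.89997350e-02]), 'qvel': array([-0.0020329 ,  0.00033915, -0.00051262, -0.00157065,  0.00135773,
       -0.00086259]), 'joint_torque': array([-1.19996679e-03, -5.44431531e+01, -2.74002045e+01,  6.43779337e-02,
        1.69644778e-02, -8.82867607e-05]), 'ee_pos': array([ 268.37371284, -564.45018501,  193.60956914]), 'orientation': array([3.06450751e+00, 6.91359395e-01, 3.31071006e-05]), 'ft_force': array([ 0.26868314, -0.90424478, -0.2549107 ]), 'moment': array([ 0.03870291, -0.03507637,  0.08476222]), 'grasp_force': 0.0, 'width': 87.75711764256744} 18.700000000000003
```

View pics/top0.png

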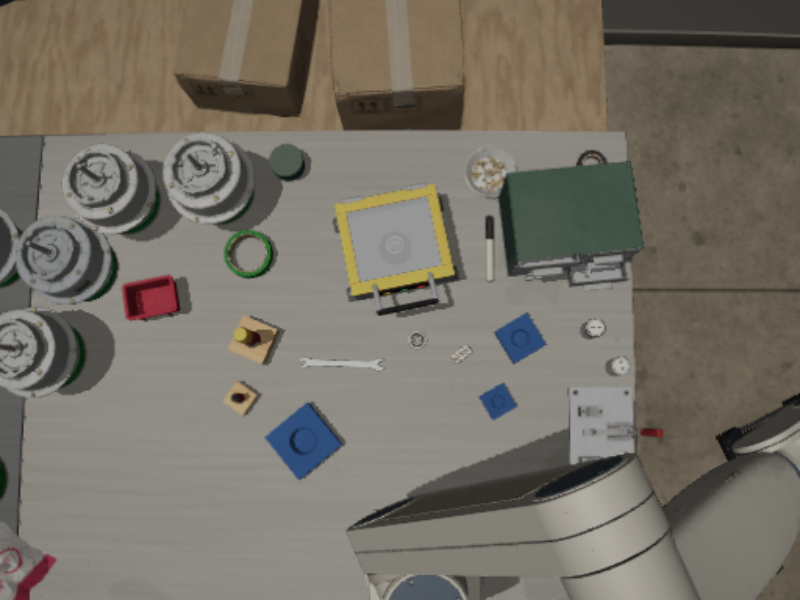

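View pics/side0.png

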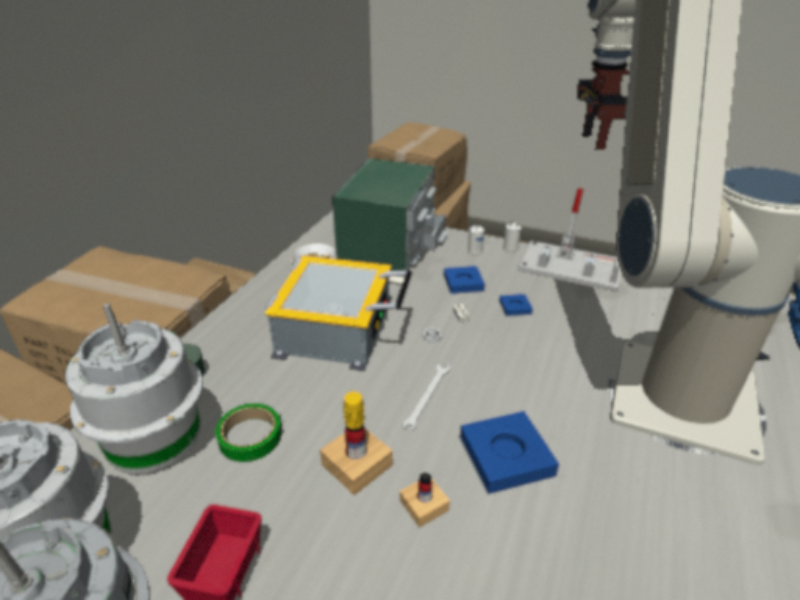

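The top view shows the yellow cap at (245,333), the middle holder at (520,338) and the handle at about (407,302), with the arm clear of all three. The side view agrees. Next I measure them precisely.

```bash
cat >> h.py <<'E'
from scipy.spatial.transform import Rotation as Rr
def load(n): return dict(np.load(f"/tmp/{n}.npz"))
def to(pos,yaw,pitch=0):
    """delta in tool axes to TCP pos, tool-y azimuth yaw, tool down, pitched about horizontal axis"""
    o=ctrl.get_obs();R0=Rr.from_rotvec(o["orientation"])
    R1=Rr.from_euler('z',yaw+np.pi/2)*Rr.from_euler('x',np.pi)
    if pitch: R1=Rr.from_rotvec(pitch*np.array([-np.sin(yaw),np.cos(yaw),0]))*R1
    print("d",np.round(R0.inv().apply(np.array(pos)-o["ee_pos"]),1),"rot",np.round((R0.inv()*R1).as_rotvec(),3))
E
python3 - <<'E'
from h import *
for n in("top","side"):
    p=load(n);C=cloud(p);hsv=cv2.cvtColor(p["frame"],cv2.COLOR_BGR2HSV);H,S,V=cv2.split(hsv)
    x,y,z=C[...,0],C[...,1],C[...,2]
    yel=(H>18)&(H<35)&(S>150)&(V>80)&(abs(x-447)<60)&(abs(y-350)<60)
    t=yel&(z>132)
    print(n,"cap all",np.round(np.nanpercentile(C[yel],[2,50,98],axis=0)),"top",t.sum(),np.round(np.nanmean(C[t],0),1),np.round(np.ptp(C[t],axis=0)))
    blue=(H>100)&(H<125)&(S>130)&(abs(x-454)<75)&(abs(y+191)<75)
    P=C[blue&(z>14)];r=cv2.minAreaRect(P[:,:2].astype(np.float32));print(" holder top",np.round(r[0],1),np.round(r[1],1),r[2],np.nanmedian(P[:,2]))
    F=C[blue&(z>4)&(z<13)&(abs(x-454)<20)&(abs(y+191)<20)];print(" recess",len(F),np.round(np.nanmean(F,0),1) if len(F) else '')
    # handle
    m=(z>105)&(z<122)&(x<525)&(x>480)&(abs(y-40)<100)
    P=C[m];print(" bar",len(P));
    dk=m&(V<70);P=C[dk];l=cv2.fitLine(P[:,:2].astype(np.float32),cv2.DIST_HUBER,0,.01,.01).ravel();s=(P[:,:2]-l[2:])@l[:2]
    a,b=np.percentile(s,[1,99]);print(" dark",len(P),"dir",l[:2],"mid",l[2:]+l[:2]*(a+b)/2,"len",b-a,"z",np.percentile(P[:,2],[10,50,90]),"ends",l[2:]+l[:2]*a,l[2:]+l[:2]*b)
    g=(H>18)&(H<35)&(S>150)&(V>80)&(z>80)&(z<108)&(x>490)&(abs(y-60)<150)
    r=cv2.minAreaRect(C[g][:,:2].astype(np.float32));print(" guard",np.round(r[0],1),np.round(r[1],1),r[2],np.nanmedian(C[g][:,2]))
    print(" cam",np.round(p["pose"][:3,3]))
E
```

```text
top cap all [[436. 336. 126.]
 [445. 338. 140.]
 [459. 347. 143.]] top 10 [446.8 340.  138.7] [24. 12. 10.]
 holder top [ 454.6 -191.1] [72.9 73.7] 30.713987350463867 19.989450205970684
 recess 70 [ 455.7 -192.7    8.3]
 bar 183
 dark 134 dir [ 0.20657657 -0.97843045] mid [504.95351386  34.49813879] len 113.03358931992526 z [112.04838746 116.175486   119.67772663] ends [493.27846822  89.79589162] [516.62855949 -20.79961403]
 guard [631.4  62.2] [169.6 188.6] 12.727476119995117 94.8864737568939
 cam [ 303.    6. 1592.]
side cap all [[434. 341.  94.]
 [442. 359. 128.]
 [455. 364. 142.]] top 105 [444.5 353.2 139.2] [25. 24. 11.]
 holder top [ 452.1 -186.5] [73.9 78.4] 30.430437088012695 17.67550060855541
 recess 32 [ 456.3 -200.9    7.9]
 bar 148
 dark 61 dir [ 0.20384738 -0.97900265] mid [501.02420118  38.18179005] len 111.80988938223757 z [112.50826786 115.18667209 116.88359483] ends [489.62812476  92.91287931] [512.4202776 -16.5492992]
 guard [638.9  64. ] [186.6 209.7] 11.899980545043945 93.97533464967387
 cam [173. 837. 694.]
```

```bash
python3 - <<'E'
from h import *
from scipy.optimize import least_squares
for n in("top","side"):
    p=load(n);C=cloud(p);H,S,V=cv2.split(cv2.cvtColor(p["frame"],cv2.COLOR_BGR2HSV))
    x,y,z=C[...,0],C[...,1],C[...,2]
    near=(abs(x-445)<22)&(abs(y-349)<24)
    P=C[near&(z>97)&(z<136)][:,:2]
    f=least_squares(lambda c:np.hypot(*(P-c).T)-14,[445,349],loss='huber',f_scale=2)
    T=C[near&(z>138)]
    print(n,"cyl",len(P),f.x.round(1),"top",len(T),T.mean(0).round(1),(( T.min(0)+T.max(0))/2).round(1))
    t=(z>29)&(z<39)&(abs(x-445)<70)&(abs(y-349)<70)
    print(" stand",*[np.round(a,1) for a in cv2.minAreaRect(C[t][:,:2].astype(np.float32))])
C=cloud(load("top"));m=(C[...,0]>100)&(C[...,0]<480)
for y0 in range(-600,400,100):
    k=m&(abs(C[...,1]-y0)<50);print(y0,np.nanmax(C[k][:,2]).round(),end=' ')
to([445,349,220],.66)
E
```

```text
top cyl 33 [449.3 349.6] top 57 [448.6 348.4 142.7] [448.8 349.4 144.1]
 stand [449.  349.1] [77.5 76.6] 67.8
side cyl 171 [447.6 349.4] top 88 [446.4 351.6 140.7] [446.6 350.3 140.6]
 stand [447.  349.3] [78.1 77.9] 67.4
-600 341.0 -500 651.0 -400 764.0 -300 850.0 -200 889.0 -100 888.0 0 740.0 100 508.0 200 40.0 300 148.0 d [ 551.7 -749.1  -26.4] rot [ 0.     0.    -1.787]
```

Emit:
servo_tool([
  [[0,0,-40],[0,0,0]],
  [[0,0,-60],[0,0,0]],
])

```text
t: 0.87
ee_pos: [268.5, -564.7, 255.5]
orientation: [3.064, 0.691, 0.0]
ft_force: [0.1, -0.6, 2.1]
width: 88.0
grasp_force: 0.0
```

Emit:
servo_tool([
  [[29,-29,0],[0,0,0]],
  [[58,-58,0],[0,0,0]],
  [[88,-87,0],[0,0,0]],
  [[117,-116,0],[0,0,0]],
  [[146,-145,0],[0,0,0]],
])

```text
t: 1.28
ee_pos: [338.2, -369.1, 253.7]
orientation: [3.064, 0.69, 0.0]
ft_force: [1.5, 0.0, 0.6]
width: 88.2
grasp_force: 0.0
```

Emit:
servo_tool([
  [[29,-29,0],[0,0,0]],
  [[58,-58,0],[0,0,0]],
  [[88,-87,0],[0,0,0]],
  [[117,-116,0],[0,0,0]],
  [[146,-145,0],[0,0,0]],
])

```text
t: 1.7
ee_pos: [407.9, -175.3, 253.9]
orientation: [3.064, 0.691, 0.001]
ft_force: [0.8, -0.2, -0.3]
width: 88.0
grasp_force: 0.0
```

Emit:
servo_tool([
  [[29,-29,0],[0,0,0]],
  [[58,-58,0],[0,0,0]],
  [[88,-87,0],[0,0,0]],
  [[105,-124,0],[0,0,0]],
  [[123,-161,0],[0,0,0]],
])

```text
t: 2.12
ee_pos: [449.8, 23.1, 253.8]
orientation: [3.064, 0.691, 0.001]
ft_force: [0.6, -0.2, 0.1]
width: 87.8
grasp_force: 0.0
```

Emit:
servo_tool([
  [[17,-37,0],[0,0,0]],
  [[35,-74,0],[0,0,0]],
  [[52,-111,0],[0,0,0]],
  [[70,-148,0],[0,0,0]],
  [[87,-185,0],[0,0,0]],
])

```text
t: 2.53
ee_pos: [448.3, 227.7, 253.9]
orientation: [-3.064, -0.692, -0.001]
ft_force: [1.3, -1.1, -0.1]
width: 87.8
grasp_force: 0.0
```

```bash
python3 - <<'E'
from h import *
print(ctrl.get_obs()["ee_pos"],ctrl.get_obs()["qpos"].round(2));to([448,349.5,112],-1.127);to([448,349.5,160],-1.127)
E
```

```text
[448.34666268 227.71472111 253.91426081] [ 0.45  0.17  1.84 -0.    1.13  1.57]
d [  51.9 -110.1  142. ] rot [ 0.    -0.001  0.   ]
d [  51.9 -110.1   94. ] rot [ 0.    -0.001  0.   ]
```

Emit:
servo_tool([
  [[17,-37,20],[0,0,0]],
  [[34,-73,40],[0,0,0]],
  [[52,-110,60],[0,0,0]],
  [[52,-110,70],[0,0,0]],
  [[52,-110,70],[0,0,0]],
])

```text
t: 2.95
ee_pos: [446.6, 348.8, 180.5]
orientation: [3.062, 0.696, -0.006]
ft_force: [-0.4, -0.3, -0.3]
width: 87.9
grasp_force: 0.0
```

```bash
python3 - <<'E'
from h import *
to([448,349.5,112],-1.127)
p=get_image("side");cv2.imwrite("pics/s1.png",cv2.resize(p["frame"][200:320,150:310],(800,600)))
E
```

```text
d [ 1.9 -0.1 68.5] rot [0.001 0.004 0.003]
```

View pics/s1.png

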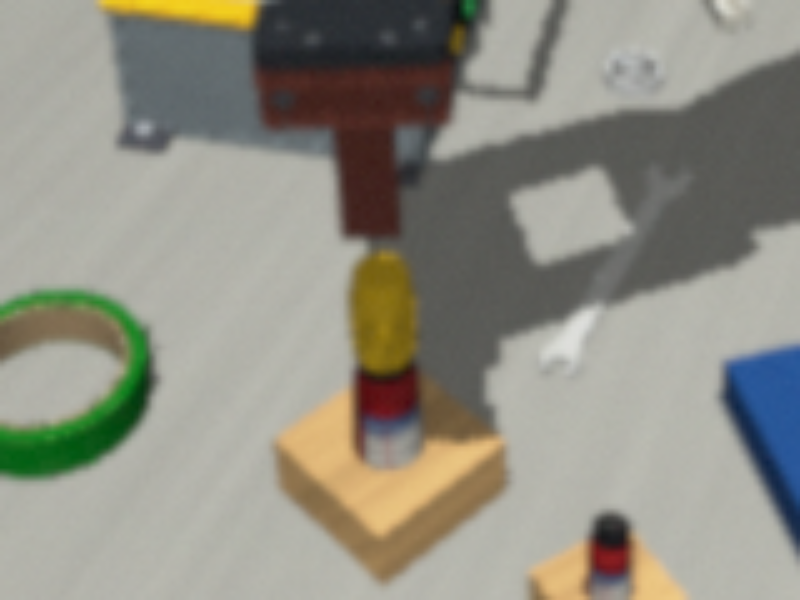

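The fingers (370,190 in the crop) are over the yellow cap (383,310). I descend and grip.

Emit:
servo_tool([
  [[2,0,20],[0,0,0]],
  [[2,0,40],[0,0,0]],
  [[2,0,58],[0,0,0]],
  [[2,0,68],[0,0,0]],
  [[2,0,68],[0,0,0]],
])

```text
t: 3.42
ee_pos: [449.6, 346.3, 114.6]
orientation: [3.064, 0.689, -0.004]
ft_force: [-0.5, -0.4, 1.3]
width: 87.6
grasp_force: 0.0
```

Emit:
servo_tool([
  [[0,0,0],[0,0,0]],
  [[0,0,0],[0,0,0]],
  [[0,0,0],[0,0,0]],
  [[0,0,0],[0,0,0]],
  [[0,0,0],[0,0,0]],
], grip=1)

```text
t: 3.83
ee_pos: [450.6, 348.3, 116.4]
orientation: [-3.064, -0.691, -0.002]
ft_force: [-0.3, 0.6, -0.0]
width: 57.6
grasp_force: 0.0
```

Emit:
servo_tool([
  [[0,0,0],[0,0,0]],
  [[0,0,0],[0,0,0]],
  [[0,0,0],[0,0,0]],
  [[0,0,0],[0,0,0]],
  [[0,0,0],[0,0,0]],
])

```text
t: 4.25
ee_pos: [450.2, 348.1, 115.5]
orientation: [3.064, 0.692, -0.0]
ft_force: [0.4, 0.1, -0.2]
width: 24.8
grasp_force: 0.0
```

Width is already below the cap's 28 mm with no grip force, so I look before moving on.

```bash
python3 - <<'E'
from h import *
o=ctrl.get_obs();print(o["width"],o["grasp_force"],o["ee_pos"])
p=get_image("side");a=cv2.resize(p["frame"][200:320,180:275],(400,600));p=get_image("top");b=cv2.resize(p["frame"][180:260,115:195],(400,600))
cv2.imwrite("pics/s2.png",np.hstack([a,b]))
E
```

```text
24.783898375649212 0.0 [450.15103872 348.05440673 115.53631261]
```

View pics/s2.png

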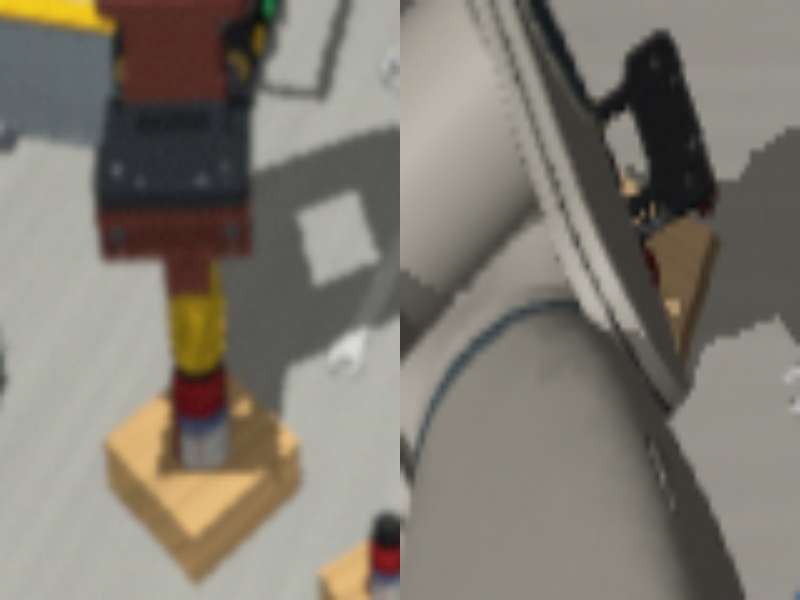

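Emit:
servo_tool([
  [[0,0,0],[0,0,0]],
  [[0,0,0],[0,0,0]],
])

```text
t: 4.52
ee_pos: [450.2, 348.0, 115.6]
orientation: [3.065, 0.691, -0.0]
ft_force: [-0.8, -0.2, 0.8]
width: 3.4
grasp_force: 0.0
```

```bash
python3 - <<'E'
from h import *
p=get_image("side");cv2.imwrite("pics/s3.png",cv2.resize(p["frame"][180:300,170:290],(600,600),interpolation=cv2.INTER_CUBIC))
C=cloud(p);H,S,V=cv2.split(cv2.cvtColor(p["frame"],cv2.COLOR_BGR2HSV))
near=(abs(C[...,0]-448)<50)&(abs(C[...,1]-349)<60)
y=near&(H>18)&(H<35)&(S>150)&(C[...,2]>85)
print("yellow",y.sum(),np.nanpercentile(C[y],[2,50,98],axis=0).round())
b=near&((H<14)|(H>170))&(C[...,2]>112)&(C[...,2]<200)
for z0 in range(110,200,10):
    q=C[near&(C[...,2]>z0)&(C[...,2]<=z0+10)];print(z0,len(q),np.percentile(q,[5,50,95],axis=0).round().tolist() if len(q) else '')
E
```

```text
yellow 255 [[413. 336.  92.]
 [440. 359. 126.]
 [459. 397. 324.]]
110 40 [[433.0, 349.0, 112.0], [440.0, 361.0, 116.0], [455.0, 364.0, 119.0]]
120 47 [[434.0, 346.0, 121.0], [440.0, 361.0, 125.0], [458.0, 364.0, 129.0]]
130 54 [[434.0, 349.0, 130.0], [440.0, 359.0, 136.0], [454.0, 363.0, 140.0]]
140 44 [[437.0, 344.0, 140.0], [444.0, 357.0, 142.0], [455.0, 362.0, 149.0]]
150 25 [[436.0, 354.0, 150.0], [446.0, 358.0, 153.0], [454.0, 363.0, 156.0]]
160 0 
170 0 
180 0 
190 0
```

View pics/s3.png

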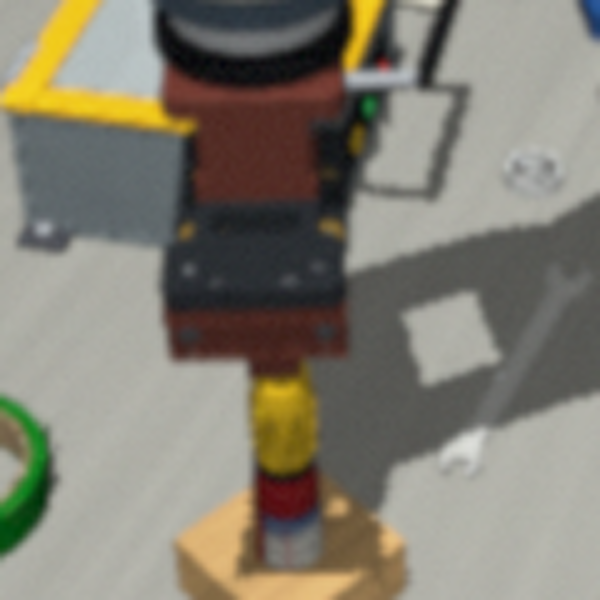

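```bash
python3 - <<'E'
from h import *
p=get_image("side");C=cloud(p)
for r in range(230,276,2):
    u,v=170+280//5,180+0; 
    c=170+275//5; print(r,C[r,c].round().tolist(),p["frame"][r,c].tolist())
o=ctrl.get_obs();print(o)
E
```

```text
230 [412.0, 408.0, 267.0] [51, 46, 41]
232 [411.0, 411.0, 266.0] [53, 50, 45]
234 [408.0, 416.0, 266.0] [51, 48, 44]
236 [405.0, 422.0, 267.0] [57, 54, 51]
238 [404.0, 425.0, 266.0] [45, 42, 39]
240 [404.0, 425.0, 261.0] [36, 33, 31]
242 [405.0, 424.0, 255.0] [35, 38, 64]
244 [405.0, 424.0, 251.0] [31, 36, 73]
246 [408.0, 419.0, 240.0] [30, 33, 65]
248 [409.0, 418.0, 233.0] [28, 34, 66]
250 [409.0, 418.0, 229.0] [31, 35, 72]
252 [444.0, 356.0, 154.0] [28, 33, 66]
254 [445.0, 356.0, 148.0] [26, 53, 79]
256 [446.0, 355.0, 140.0] [21, 109, 133]
258 [443.0, 360.0, 141.0] [30, 174, 213]
260 [442.0, 362.0, 137.0] [25, 149, 184]
262 [442.0, 362.0, 131.0] [23, 139, 170]
264 [442.0, 362.0, 125.0] [22, 121, 148]
266 [442.0, 363.0, 119.0] [19, 110, 133]
268 [443.0, 363.0, 113.0] [18, 107, 131]
270 [444.0, 362.0, 105.0] [20, 109, 134]
272 [443.0, 363.0, 101.0] [20, 111, 135]
274 [445.0, 361.0, 92.0] [18, 70, 86]
{'t': 4.6167, 'qpos': array([ 6.37191644e-01,  4.44464713e-01,  1.81044008e+00, -6.80984744e-06,
        8.86781539e-01,  1.76418386e+00]), 'qvel': array([-0.00140578,  0.00033951,  0.00020863, -0.0006906 , -0.00055827,
       -0.00068805]), 'joint_torque': array([ 6.46823217e-03, -5.11591423e+01, -2.28371090e+01,  8.14795039e-04,
       -7.38381897e-02,  2.23420270e-04]), 'ee_pos': array([450.1838787 , 348.02360965, 115.53634005]), 'orientation': array([ 3.06451962e+00,  6.91416003e-01, -1.31297587e-04]), 'ft_force': array([-0.5880938 ,  0.07634057,  0.00846394]), 'moment': array([-0.03615749, -0.01739677,  0.01055908]), 'grasp_force': 0.0, 'width': 0.6274637521501272}
```

The depth picture puts the shut fingertips at z≈148, above the cap, while the pose reading says 115. The fingers therefore sit about 33 mm higher than reported. I open, rise, and measure that offset.

Emit:
servo_tool([
  [[0,0,-15],[0,0,0]],
  [[0,0,-30],[0,0,0]],
  [[0,0,-45],[0,0,0]],
  [[0,0,-50],[0,0,0]],
  [[0,0,-50],[0,0,0]],
], grip=-0.4)

```text
t: 5.03
ee_pos: [451.0, 348.6, 166.9]
orientation: [-3.063, -0.691, -0.004]
ft_force: [-0.2, 0.7, 0.2]
width: 30.6
grasp_force: 0.0
```

Emit:
servo_tool([
  [[0,0,0],[0,0,0]],
  [[0,0,0],[0,0,0]],
  [[0,0,0],[0,0,0]],
  [[0,0,0],[0,0,0]],
  [[0,0,0],[0,0,0]],
])

```text
t: 5.45
ee_pos: [449.9, 347.8, 165.0]
orientation: [3.064, 0.691, -0.001]
ft_force: [-0.0, 0.7, 1.3]
width: 60.7
grasp_force: 0.0
```

```bash
python3 - <<'E'
from h import *
o=ctrl.get_obs();print(o["ee_pos"],o["width"])
p=get_image("side");C=cloud(p);P=C.reshape(-1,3)
d=P[:,:2]-o["ee_pos"][:2];a=d@[.43,-.903];b=d@[.903,.43]
m=(abs(a)<65)&(abs(b)<16)&(P[:,2]>100)&(P[:,2]<300)
for s in(-1,1):
    k=m&(a*s>15)
    for z0 in range(150,290,6):
        q=k&(P[:,2]>z0)&(P[:,2]<=z0+6);n=q.sum()
        if n: print(s,z0,n,"a",np.percentile(a[q],[5,95]).round(),"b",np.percentile(b[q],[5,95]).round())
c=m&(abs(a)<15);print("cap",P[c][:,2].max() if c.sum() else 0)
E
```

```text
[449.94083544 347.82793907 164.98693191] 60.70345894723252
-1 192 12 a [-40. -38.] b [-9. 10.]
-1 198 25 a [-41. -39.] b [-10.  11.]
-1 204 27 a [-41. -39.] b [-10.  10.]
-1 210 30 a [-41. -39.] b [-11.  10.]
-1 216 24 a [-41. -36.] b [-11.  10.]
-1 222 24 a [-42. -40.] b [-9. 10.]
-1 228 26 a [-43. -41.] b [-9. 11.]
-1 234 23 a [-44. -41.] b [-10.   9.]
-1 240 1 a [-44. -44.] b [11. 11.]
cap 143.09441333794962
```

The true fingertip height is the reading plus 30 mm, and xy agrees. I descend again with the correction.

Emit:
servo_tool([
  [[-1,-2,20],[0,0,0]],
  [[-1,-2,40],[0,0,0]],
  [[-1,-2,60],[0,0,0]],
  [[-1,-2,75],[0,0,0]],
  [[-1,-2,83],[0,0,0]],
])

```text
t: 5.92
ee_pos: [447.4, 348.7, 80.5]
orientation: [3.063, 0.691, -0.004]
ft_force: [-0.4, 0.3, -0.3]
width: 61.6
grasp_force: 0.0
```

Emit:
servo_tool([
  [[0,0,0],[0,0,0]],
  [[0,0,0],[0,0,0]],
  [[0,0,0],[0,0,0]],
  [[0,0,0],[0,0,0]],
  [[0,0,0],[0,0,0]],
], grip=1)

```text
t: 6.33
ee_pos: [449.0, 349.8, 83.6]
orientation: [-3.064, -0.691, -0.002]
ft_force: [1.1, 0.1, 1.0]
width: 31.8
grasp_force: 0.0
```

Emit:
servo_tool([
  [[0,0,0],[0,0,0]],
  [[0,0,0],[0,0,0]],
  [[0,0,0],[0,0,0]],
  [[0,0,0],[0,0,0]],
  [[0,0,0],[0,0,0]],
])

```text
t: 6.75
ee_pos: [448.9, 349.8, 83.4]
orientation: [-3.064, -0.691, -0.002]
ft_force: [-0.5, -0.6, 5.9]
width: 25.9
grasp_force: 30.0
```

Emit:
servo_tool([
  [[0,0,-12],[0,0,0]],
  [[0,0,-28],[0,0,0]],
  [[0,0,-48],[0,0,0]],
  [[0,0,-68],[0,0,0]],
  [[0,0,-80],[0,0,0]],
])

```text
t: 7.17
ee_pos: [449.0, 349.9, 165.1]
orientation: [-3.064, -0.691, -0.003]
ft_force: [0.3, 0.5, -0.2]
width: 26.2
grasp_force: 30.0
```

Emit:
servo_tool([
  [[-8,18,0],[0,0,0]],
  [[-22,47,0],[0,0,0]],
  [[-38,82,0],[0,0,0]],
  [[-54,117,0],[0,0,0]],
  [[-70,152,0],[0,0,0]],
])

```text
t: 7.58
ee_pos: [450.0, 180.7, 162.9]
orientation: [3.064, 0.693, 0.0]
ft_force: [0.3, 0.2, -0.6]
width: 26.5
grasp_force: 30.0
```

Emit:
servo_tool([
  [[-16,35,0],[0,0,0]],
  [[-33,70,0],[0,0,0]],
  [[-49,105,0],[0,0,0]],
  [[-65,140,0],[0,0,0]],
  [[-81,175,0],[0,0,0]],
])

```text
t: 8.0
ee_pos: [452.0, -12.5, 163.0]
orientation: [3.064, 0.692, 0.0]
ft_force: [1.1, 0.3, 0.6]
width: 25.9
grasp_force: 30.0
```

Emit:
servo_tool([
  [[-16,35,0],[0,0,0]],
  [[-33,70,0],[0,0,0]],
  [[-49,105,0],[0,0,0]],
  [[-65,140,0],[0,0,0]],
  [[-72,155,0],[0,0,0]],
])

```text
t: 8.42
ee_pos: [454.1, -185.5, 163.1]
orientation: [3.064, 0.688, 0.001]
ft_force: [-0.2, -0.6, -0.8]
width: 26.2
grasp_force: 30.0
```

Emit:
servo_tool([
  [[0,0,15],[0,0,0]],
  [[0,0,30],[0,0,0]],
  [[0,0,40],[0,0,0]],
  [[0,0,40],[0,0,0]],
  [[0,0,40],[0,0,0]],
])

```text
t: 8.83
ee_pos: [453.6, -181.3, 122.4]
orientation: [-3.064, -0.692, 0.002]
ft_force: [-0.6, -0.7, -0.5]
width: 26.3
grasp_force: 30.0
```

```bash
python3 - <<'E'
from h import *
from scipy.optimize import least_squares
o=ctrl.get_obs();print(o["ee_pos"],o["width"],o["grasp_force"],o["ft_force"])
to([454.5,-191,50],-1.127)
p=get_image("side");cv2.imwrite("pics/s4.png",cv2.resize(p["frame"][100:220,220:380],(800,600),interpolation=cv2.INTER_CUBIC))
C=cloud(p);H,S,V=cv2.split(cv2.cvtColor(p["frame"],cv2.COLOR_BGR2HSV))
y=(abs(C[...,0]-454)<40)&(abs(C[...,1]+191)<40)&(H>18)&(H<35)&(S>130)
Q=C[y];print(len(Q),np.percentile(Q,[3,50,97],axis=0).round(1))
f=least_squares(lambda c:np.hypot(*(Q[:,:2]-c).T)-14,[454,-191],loss='huber',f_scale=2);print(f.x)
E
```

```text
[ 453.62663192 -181.27028461  122.37108594] 26.34544416553747 29.99969322234392 [-0.6238731  -0.71162371 -0.45471737]
d [-3.3  9.2 72.4] rot [-0.001  0.001  0.   ]
44 [[ 438.3 -178.2  135.9]
 [ 452.4 -168.5  147.4]
 [ 466.2 -153.8  176.6]]
[ 453.37048005 -160.87398619]
```

View pics/s4.png

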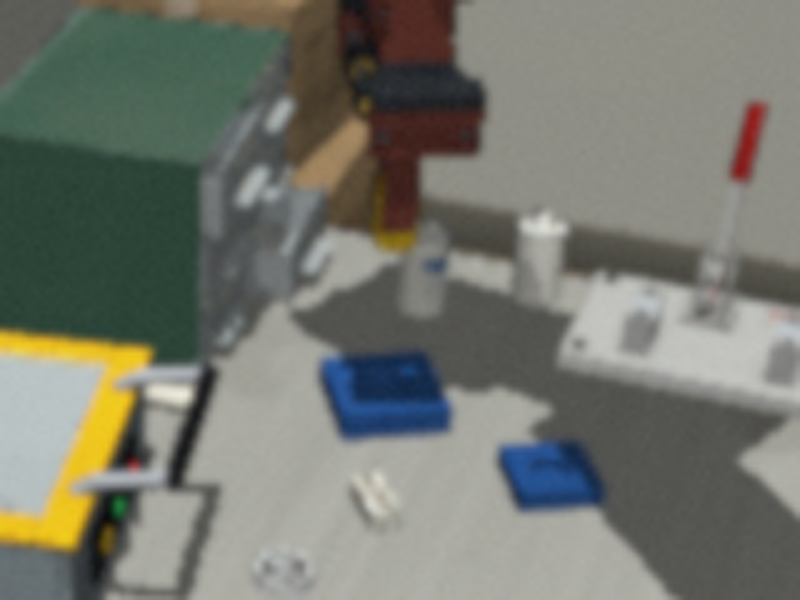

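The cap is held, with its lower edge at (395,240) in the crop. The blue holder's recess is at about (395,380). I move over it and descend to just above the block.

Emit:
servo_tool([
  [[-2,4,20],[0,0,0]],
  [[-4,9,50],[0,0,0]],
  [[-4,9,80],[0,0,0]],
  [[-4,9,102],[0,0,0]],
  [[-4,9,102],[0,0,0]],
])

```text
t: 9.3
ee_pos: [452.3, -190.3, 18.0]
orientation: [-3.061, -0.692, 0.007]
ft_force: [-0.6, 0.4, -0.7]
width: 25.8
grasp_force: 30.0
```

Emit:
servo_tool([
  [[0,0,0],[0,0,0]],
  [[0,0,0],[0,0,0]],
])

```text
t: 9.47
ee_pos: [455.4, -191.8, 22.0]
orientation: [3.063, 0.692, 0.003]
ft_force: [-0.1, -0.1, -0.4]
width: 26.3
grasp_force: 30.0
```

```bash
python3 - <<'E'
from h import *
from scipy.optimize import least_squares
o=ctrl.get_obs();print(o["ee_pos"],o["ft_force"])
p=get_image("side");q=get_image("top")
cv2.imwrite("pics/s5.png",np.hstack([cv2.resize(p["frame"][150:200,260:310],(500,500),interpolation=cv2.INTER_CUBIC),cv2.resize(q["frame"][190:250,305:335],(250,500),interpolation=cv2.INTER_CUBIC)]))
for n,p in(("side",p),("top",q)):
    C=cloud(p);H,S,V=cv2.split(cv2.cvtColor(p["frame"],cv2.COLOR_BGR2HSV))
    near=(abs(C[...,0]-454)<60)&(abs(C[...,1]+191)<60)
    y=near&(H>18)&(H<38)&(S>110)&(C[...,2]<70)
    Q=C[y];print(n,len(Q))
    if len(Q)>6:print(np.percentile(Q,[3,50,97],axis=0).round(1),least_squares(lambda c:np.hypot(*(Q[:,:2]-c).T)-14,[454,-191],loss='huber',f_scale=2).x)
    b=near&(H>100)&(H<125)&(S>120)&(C[...,2]>15)&(C[...,2]<23)
    r=cv2.minAreaRect(C[b][:,:2].astype(np.float32));print(" holder",r)
to([454,-190.5,-2],-1.127)
E
```

```text
[ 455.42696112 -191.7638282    21.97803258] [-0.07523262 -0.09725956 -0.35403242]
side 33
[[ 440.4 -187.1   34.4]
 [ 454.2 -179.1   42.3]
 [ 464.8 -165.9   65.7]] [ 454.9312187  -189.64438666]
 holder ((451.582275390625, -187.43414306640625), (76.58641815185547, 79.66580200195312), 30.209476470947266)
top 0
 holder ((0.0, 0.0), (0.0, 0.0), 0.0)
d [-0.9 -2.1 24.3] rot [ 0.002 -0.002  0.   ]
```

View pics/s5.png

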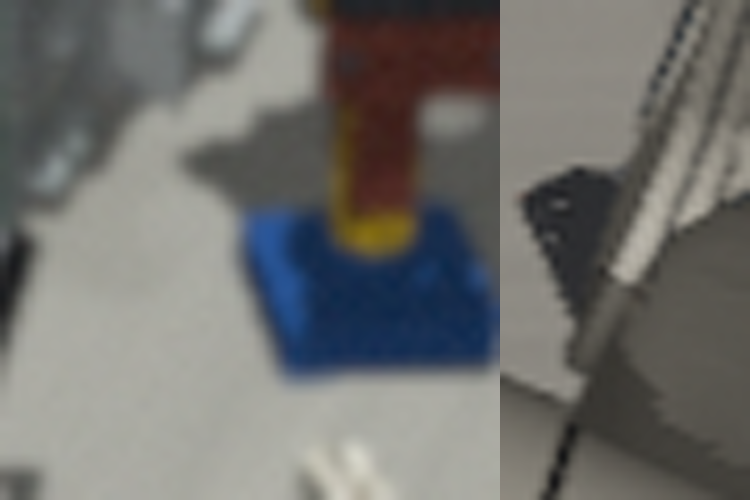

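The rim hangs about 12 mm over the block, on centre to within 2 mm. I shift slightly and lower.

Emit:
servo_tool([
  [[-1,-2,0],[0,0,0]],
  [[-1,-2,4],[0,0,0]],
  [[-1,-2,8],[0,0,0]],
  [[-1,-2,12],[0,0,0]],
  [[-1,-2,14],[0,0,0]],
])

```text
t: 9.98
ee_pos: [452.2, -190.0, 6.0]
orientation: [-3.064, -0.691, 0.001]
ft_force: [-0.5, -0.1, -0.3]
width: 26.4
grasp_force: 30.0
```

Emit:
servo_tool([
  [[0,0,2],[0,0,0]],
  [[0,0,4],[0,0,0]],
  [[0,0,6],[0,0,0]],
  [[0,0,7],[0,0,0]],
  [[0,0,8],[0,0,0]],
])

```text
t: 10.4
ee_pos: [452.5, -190.1, -1.6]
orientation: [-3.064, -0.691, 0.0]
ft_force: [-0.5, -0.7, -0.4]
width: 26.2
grasp_force: 30.0
```

Emit:
servo_tool([
  [[0,0,0.5],[0,0,0]],
  [[0,0,1],[0,0,0]],
  [[0,0,1.5],[0,0,0]],
  [[0,0,1.5],[0,0,0]],
])

```text
t: 10.73
ee_pos: [452.5, -190.1, -2.6]
orientation: [3.064, 0.691, 0.0]
ft_force: [-0.9, 0.1, 3.5]
width: 26.5
grasp_force: 30.0
```

Contact at the expected floor height, so I release and rise.

Emit:
servo_tool([
  [[0,0,0],[0,0,0]],
  [[0,0,0],[0,0,0]],
  [[0,0,0],[0,0,0]],
  [[0,0,0],[0,0,0]],
  [[0,0,0],[0,0,0]],
], grip=-0.2)

```text
t: 11.15
ee_pos: [452.5, -190.1, -3.0]
orientation: [3.065, 0.691, 0.0]
ft_force: [-0.1, -0.3, -0.3]
width: 51.9
grasp_force: 0.0
```

Emit:
servo_tool([
  [[0,0,0],[0,0,0]],
  [[0,0,-10],[0,0,0]],
  [[0,0,-30],[0,0,0]],
  [[0,0,-60],[0,0,0]],
  [[0,0,-95],[0,0,0]],
])

```text
t: 11.57
ee_pos: [451.2, -189.5, 92.5]
orientation: [-3.063, -0.691, 0.004]
ft_force: [0.5, -0.8, 0.1]
width: 52.9
grasp_force: 0.0
```

Emit:
servo_tool([
  [[0,0,-35],[0,0,0]],
  [[0,0,-60],[0,0,0]],
  [[0,0,-70],[0,0,0]],
  [[0,0,-70],[0,0,0]],
])

```text
t: 11.9
ee_pos: [454.1, -190.8, 164.9]
orientation: [3.061, 0.691, 0.007]
ft_force: [0.1, -0.2, -0.3]
width: 52.7
grasp_force: 0.0
```

```bash
python3 - <<'E'
from h import *
p=get_image("side");C=cloud(p);H,S,V=cv2.split(cv2.cvtColor(p["frame"],cv2.COLOR_BGR2HSV))
near=(abs(C[...,0]-454)<40)&(abs(C[...,1]+191)<40)
Q=C[near&(H>18)&(H<38)&(S>110)&(C[...,2]<90)];print(len(Q),np.percentile(Q,[3,50,97],axis=0).round(1))
T=Q[Q[:,2]>52];print("top",len(T),T.mean(0).round(1))
u=np.array([.979,.205]);to([503,36,150],.207)
o=ctrl.get_obs();print(o["ee_pos"],o["qpos"].round(2),o["width"])
E
```

```text
94 [[ 437.5 -198.3   21.9]
 [ 448.  -179.6   43. ]
 [ 460.9 -174.    55.6]]
top 25 [ 451.3 -187.5   53.9]
d [ 142.4 -182.9   12.8] rot [ 0.003 -0.    -1.334]
[ 452.90714447 -190.29289685  162.94975268] [-0.42  0.27  1.95 -0.    0.92  0.71] 52.49279452769995
```

The cap stands upright in the holder with its top at z≈55. I move to the handle, turning the wrist on the way.

Emit:
servo_tool([
  [[25,-32,0],[0,0,-0.12]],
  [[50,-64,0],[0,0,-0.24]],
  [[75,-96,0],[0,0,-0.36]],
  [[100,-128,0],[0,0,-0.48]],
  [[120,-154,0],[0,0,-0.6]],
], grip=0.1)

```text
t: 12.37
ee_pos: [493.4, 2.8, 159.9]
orientation: [-2.717, -1.573, 0.005]
ft_force: [1.4, -0.7, 0.2]
width: 39.4
grasp_force: 0.0
```

Emit:
servo_tool([
  [[0,0,0],[0,0,-0.12]],
  [[0,0,0],[0,0,-0.24]],
  [[0,0,0],[0,0,-0.36]],
  [[0,0,0],[0,0,-0.48]],
  [[0,0,0],[0,0,-0.6]],
])

```text
t: 12.78
ee_pos: [493.1, 0.8, 159.7]
orientation: [-2.129, -2.305, 0.005]
ft_force: [0.1, -0.5, 0.9]
width: 39.5
grasp_force: 0.0
```

Emit:
servo_tool([
  [[0,0,0],[0,0,-0.1]],
  [[0,0,0],[0,0,-0.134]],
  [[0,0,0],[0,0,-0.134]],
])

```text
t: 13.03
ee_pos: [493.2, 0.5, 159.8]
orientation: [-1.976, -2.438, 0.004]
ft_force: [-0.1, -0.1, -0.2]
width: 39.3
grasp_force: 0.0
```

```bash
python3 - <<'E'
from h import *
o=ctrl.get_obs();print(o["ee_pos"],o["qpos"].round(2),o["width"])
to([503,36,63],.207)
E
```

```text
[493.18273567   0.5234774  159.83265797] [-0.02  0.28  1.94 -0.    0.93 -0.23] 39.34662041012444
d [32.6 17.3 96.8] rot [-0.004 -0.001  0.001]
```

Emit:
servo_tool([
  [[11,6,0],[0,0,0]],
  [[22,12,10],[0,0,0]],
  [[33,17,20],[0,0,0]],
  [[33,17,30],[0,0,0]],
  [[33,17,30],[0,0,0]],
])

```text
t: 13.45
ee_pos: [502.8, 37.3, 129.2]
orientation: [-1.976, -2.438, 0.005]
ft_force: [-0.9, 0.4, -0.6]
width: 39.6
grasp_force: 0.0
```

```bash
python3 - <<'E'
from h import *
for n in("side","top"):
    p=get_image(n);C=cloud(p);P=C.reshape(-1,3);V=p["frame"].max(2).ravel()
    o=ctrl.get_obs()
    d=P[:,:2]-[503,36];a=d@[.979,.205];b=d@[-.205,.979]
    m=(P[:,2]>105)&(P[:,2]<125)&(abs(a)<20)&(abs(b)<62)
    print(n,"bar a",np.percentile(a[m],[5,50,95]).round(1),"b",np.percentile(b[m],[5,95]).round(1),m.sum())
    f=(P[:,2]>150)&(P[:,2]<190)&(abs(a)<60)&(abs(b)<25);
    if f.sum():print("fing a",np.percentile(a[f],[5,50,95]).round(1),"b",np.percentile(b[f],[5,50,95]).round(1),"zmin",P[f][:,2].min())
    if n=="side":cv2.imwrite("pics/s6.png",cv2.resize(p["frame"][130:220,200:320],(800,600),interpolation=cv2.INTER_CUBIC))
print(o["ee_pos"]);to([503,36,63],.207)
E
```

```text
side bar a [-4.8  1.2 16.6] b [-53.9  59.4] 141
fing a [-27.8  20.4  28.7] b [-2.3 12.8 15.7] zmin 156.21141255393854
top bar a [-1.6  6.5 18.4] b [-48.9  55.7] 35
[503.78776086  36.52346712 131.01011257]
d [-0.4 -0.7 68. ] rot [-0.002 -0.     0.001]
```

View pics/s6.png

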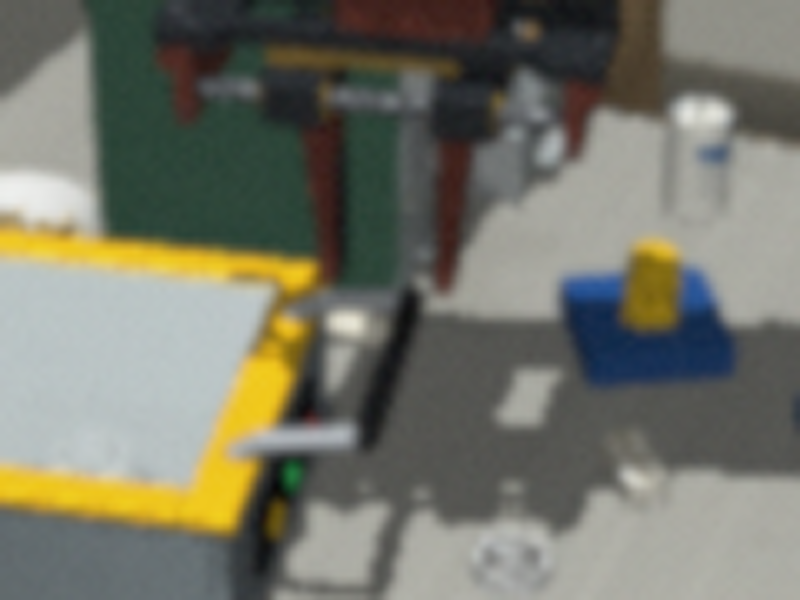

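The fingers (330 and 440) straddle the black bar (410,290 to 370,440), and the cap sits upright in the blue holder. I descend and grip the bar.

Emit:
servo_tool([
  [[0,0,20],[0,0,0]],
  [[0,0,38],[0,0,0]],
  [[0,0,54],[0,0,0]],
  [[0,0,66],[0,0,0]],
  [[0,0,66],[0,0,0]],
])

```text
t: 13.97
ee_pos: [503.1, 35.8, 64.4]
orientation: [-1.979, -2.437, 0.004]
ft_force: [-0.0, 0.3, -0.6]
width: 39.6
grasp_force: 0.0
```

Emit:
servo_tool([
  [[0,0,0],[0,0,0]],
  [[0,0,0],[0,0,0]],
  [[0,0,0],[0,0,0]],
  [[0,0,0],[0,0,0]],
  [[0,0,0],[0,0,0]],
], grip=1)

```text
t: 14.38
ee_pos: [503.4, 35.9, 66.4]
orientation: [-1.979, -2.438, 0.003]
ft_force: [-1.7, -1.8, 2.7]
width: 11.0
grasp_force: 30.0
```

Emit:
servo_tool([
  [[0,0,0],[0,0,0]],
  [[0,0,0],[0,0,0]],
  [[0,0,0],[0,0,0]],
])

```text
t: 14.63
ee_pos: [503.4, 36.0, 66.1]
orientation: [-1.979, -2.438, 0.003]
ft_force: [-5.0, -2.9, 3.4]
width: 11.4
grasp_force: 30.0
```

```bash
python3 - <<'E'
from h import *
o=ctrl.get_obs();print(o["ee_pos"],o["width"],o["grasp_force"],o["ft_force"],o["qpos"].round(2))
# arc: bar in hinge frame (a forward-negative, z)
for k in range(0,13):
    t=np.radians(45*k/12);a=-233*np.cos(t)+20*np.sin(t);z=233*np.sin(t)+20*np.cos(t)
    print(k,round(a+233,1),round(-(z-20),1))
E
```

```text
[503.43656958  35.95299012  66.14991708] 11.389266081397857 30.001797080039978 [-4.95694053 -2.93843338  3.35078227] [ 0.05  0.45  1.97 -0.    0.72 -0.16]
0 0.0 -0.0
1 1.8 -15.2
2 4.6 -30.2
3 8.4 -45.1
4 13.1 -59.6
5 18.8 -73.8
6 25.4 -87.6
7 32.9 -101.0
8 41.2 -113.8
9 50.4 -126.1
10 60.3 -137.7
11 71.0 -148.7
12 82.4 -158.9
```

Emit:
servo_tool([
  [[0,0.5,-7],[0,0,0]],
  [[0,2,-15],[0,0,0]],
  [[0,3,-23],[0,0,0]],
  [[0,4.5,-30],[0,0,0]],
  [[0,6.5,-38],[0,0,0]],
])

```text
t: 15.05
ee_pos: [509.2, 37.2, 104.4]
orientation: [-1.978, -2.438, 0.004]
ft_force: [-6.2, -3.8, -2.4]
width: 10.9
grasp_force: 30.0
```

Emit:
servo_tool([
  [[0,2,-7],[0,0,0]],
  [[0,4,-14.5],[0,0,0]],
  [[0,6.5,-21.5],[0,0,0]],
  [[0,9.5,-29],[0,0,0]],
  [[0,12.5,-36],[0,0,0]],
])

```text
t: 15.47
ee_pos: [520.6, 39.5, 140.4]
orientation: [-1.978, -2.437, 0.007]
ft_force: [-8.6, -4.4, 0.4]
width: 11.6
grasp_force: 30.0
```

Emit:
servo_tool([
  [[0,3,-7],[0,0,0]],
  [[0,6.5,-14],[0,0,0]],
  [[0,10,-20.5],[0,0,0]],
  [[0,14,-27],[0,0,0]],
  [[0,18,-33.5],[0,0,0]],
])

```text
t: 15.88
ee_pos: [537.0, 43.0, 173.8]
orientation: [-1.976, -2.435, 0.01]
ft_force: [-12.6, -5.9, 4.7]
width: 11.4
grasp_force: 30.0
```

```bash
cat >> h.py <<'E'
def guard():
    o=ctrl.get_obs();print(o["t"],o["ee_pos"].round(1),o["width"].round(1),o["grasp_force"],o["ft_force"].round(1))
    u=np.array([.979,.205]);w=np.array([-.205,.979]);h=np.array([503,36])+233*u
    for n in("side","top"):
        p=get_image(n);C=cloud(p);P=C.reshape(-1,3);H,S,V=[c.ravel() for c in cv2.split(cv2.cvtColor(p["frame"],cv2.COLOR_BGR2HSV))]
        d=P[:,:2]-h;a=-(d@u);b=d@w;z=P[:,2]-92;r=np.hypot(a,z)
        m=(H>18)&(H<35)&(S>130)&(V>70)&(abs(b)<115)&(r<205)&(r>15)&(z>5)
        if m.sum()<20: continue
        l=cv2.fitLine(np.c_[a[m],z[m]].astype(np.float32),cv2.DIST_HUBER,0,.01,.01).ravel()
        print(n,m.sum(),"guard slope deg",np.degrees(np.arctan2(l[1],l[0]))%180,"ray median",np.median(np.degrees(np.arctan2(z[m],a[m]))))
    return p
E
python3 -c "
from h import *
guard()"
```

```text
Traceback (most recent call last):
  File "h.py", line 19, in guard
    o=ctrl.get_obs();print(o["t"],o["ee_pos"].round(1),o["width"].round(1),o["grasp_force"],o["ft_force"].round(1))
                                                       ^^^^^^^^^^^^^^^^
AttributeError: 'float' object has no attribute 'round'
```

```bash
sed -i 's/o\["width"\].round(1)/o["width"]/' h.py; python3 -c "
from h import *
guard()"
```

```text
15.8833 [537.   43.  173.8] 11.395248559051598 30.00179350376129 [-12.6  -5.9   4.7]
side 575 guard slope deg 26.924858 ray median 28.104454458275182
top 522 guard slope deg 27.108105 ray median 30.702708271851254
```

Emit:
servo_tool([
  [[0,3,-6.5],[0,0,0]],
  [[0,7.5,-13],[0,0,0]],
  [[0,12,-19],[0,0,0]],
  [[0,16.5,-25],[0,0,0]],
  [[0,21.5,-31],[0,0,0]],
])

```text
t: 16.4
ee_pos: [559.3, 47.7, 205.3]
orientation: [-1.978, -2.437, 0.007]
ft_force: [-9.5, -4.4, 3.1]
width: 10.9
grasp_force: 30.0
```

Emit:
servo_tool([
  [[0,5,-5.5],[0,0,0]],
  [[0,10,-11],[0,0,0]],
  [[0,15,-16],[0,0,0]],
  [[0,20,-21],[0,0,0]],
  [[0,21,-22],[0,0,0]],
])

```text
t: 16.82
ee_pos: [581.5, 52.4, 228.6]
orientation: [-1.979, -2.438, 0.003]
ft_force: [-9.6, -4.1, 5.0]
width: 11.1
grasp_force: 30.0
```

```bash
python3 -c "
from h import *
guard()"
```

```text
16.8167 [581.5  52.4 228.6] 11.050930114083583 30.001921355724335 [-9.6 -4.1  5. ]
side 367 guard slope deg 43.483173 ray median 45.031349777512425
top 253 guard slope deg 43.9275 ray median 46.403509378034215
```

```bash
python3 - <<'E'
from h import *
u=np.array([.979,.205]);w=np.array([-.205,.979]);h=np.array([503,36])+233*u
def an(p,th,show):
    C=cloud(p);P=C.reshape(-1,3);H,S,V=[c.ravel() for c in cv2.split(cv2.cvtColor(p["frame"],cv2.COLOR_BGR2HSV))]
    d=P[:,:2]-h;a=-(d@u);b=d@w;z=P[:,2]-92
    s=a*np.cos(th)+z*np.sin(th);n=-a*np.sin(th)+z*np.cos(th)
    m=(H>18)&(H<35)&(S>130)&(V>70)&(abs(b)<115)&(s>-5)&(s<195)&(abs(n)<15)&(n>-2)
    k=np.polyfit(s[m],n[m],1);print(show,m.sum(),"dtheta",np.degrees(np.arctan(k[0])).round(2),"n0,n_end",k[1].round(1),(k[1]+k[0]*188).round(1), "smax",np.percentile(s[m],98).round(1))
for n in("side","top"):
    an(load(n),0,n+" shut"); an(get_image(n),np.radians(45),n+" 45")
E
```

```text
side shut 942 dtheta -0.17 n0,n_end 2.2 1.6 smax 186.2
side 45 263 dtheta -0.91 n0,n_end 2.4 -0.6 smax 186.4
top shut 1245 dtheta -0.04 n0,n_end 3.7 3.6 smax 184.7
top 45 249 dtheta -1.28 n0,n_end 5.8 1.6 smax 188.2
```

The guard is at about 44°. One small nudge, then settle.

Emit:
servo_tool([
  [[0,1,-1],[0,0,0]],
  [[0,2,-2],[0,0,0]],
  [[0,3,-3],[0,0,0]],
  [[0,3,-3],[0,0,0]],
  [[0,3,-3],[0,0,0]],
])

```text
t: 17.43
ee_pos: [583.8, 52.9, 230.8]
orientation: [-1.979, -2.438, 0.003]
ft_force: [-8.5, -3.2, 4.5]
width: 11.1
grasp_force: 30.0
```

Emit:
servo_tool([
  [[0,0,0],[0,0,0]],
  [[0,0,0],[0,0,0]],
  [[0,0,0],[0,0,0]],
  [[0,0,0],[0,0,0]],
  [[0,0,0],[0,0,0]],
])

```text
t: 17.85
ee_pos: [583.8, 52.8, 230.7]
orientation: [-1.979, -2.438, 0.004]
ft_force: [-8.0, -3.4, 4.0]
width: 11.4
grasp_force: 30.0
```

```bash
python3 - <<'E'
from h import *
p=guard()
s=get_image("side");cv2.imwrite("pics/s7.png",cv2.resize(s["frame"][90:330,170:430],(650,600)))
print(ctrl.get_obs()["qvel"].round(4))
E
```

```text
17.85 [583.8  52.8 230.7] 11.391162039691409 30.001393854618073 [-8.  -3.4  4. ]
side 358 guard slope deg 44.227165 ray median 45.749034754086765
top 230 guard slope deg 44.59413 ray median 47.18017597636262
[-0.0002  0.0018 -0.0018 -0.0017 -0.0015  0.0001]
```

View pics/s7.png

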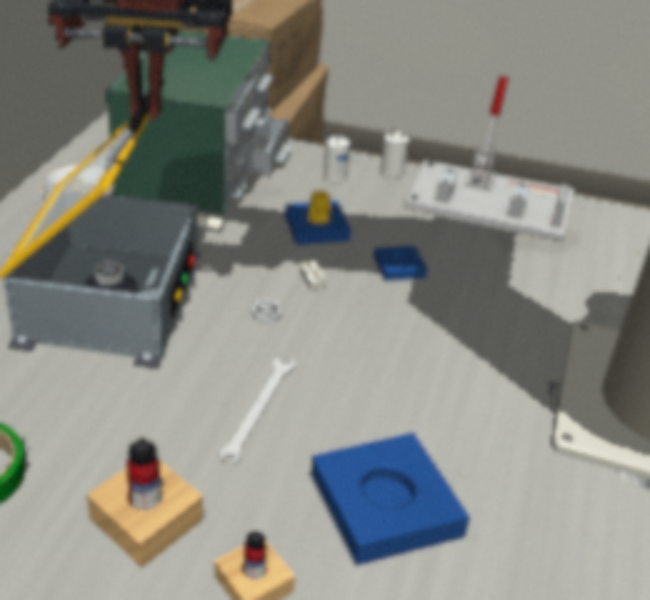

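The guard is held open at the handle (145,115) at about 44.7° and still. The cap stands in the middle holder (318,210), and the bystanders are where they were.

```bash
python3 -c "
from workcell import close_job
print(close_job())"
```

```text
the job is handed in; nothing more can be done
None
```

The job is handed in: the cap is seated open end down in the middle-sized holder, and the gripper is holding the guard still by its handle at about 45° (camera estimate 44–45°), with nothing else seen to have moved.

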